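# Load the photo printer's paper cassette

### The arm

A 6-joint arm with a two-finger parallel gripper is mounted at the origin on the work surface. World frame = base frame: x ahead of the robot, y to its left, z up, the work surface at z = 0. Lengths are in m, angles in rad, forces in N, time in s.
With the tool pointing down it reaches from about 0.35 to 0.975 m from the base axis. Payload 4.9 kg.
Tool frame: the origin (TCP) lies midway between the tips of the shut fingers; the grasp point (between the pads) lies 19 mm behind it; z points along the fingers, y is the line along which they close (so a half turn about z gives the same grasp; the last joint's range is limited). The gripper opens to 85 mm and grips with 20 to 120 N. Pads are 22 mm wide; open, the fingers measure 114 mm over their backs; the gripper's body (76 mm by 85 mm) begins 54 mm behind the grasp point. The pads swing forward as they close: fully open they stand 13 mm farther back than shut.
Start: joints at [-1.294, 0.053, 1.613, -0, 1.476, -0.119], TCP at [0.241, -0.577, 0.204] pointing down, gripper open.
Joint ranges: [-3.01, 3.01], [-1.01, 2.22], [0.06, 2.58], [-1.02, 4.17], [0.09, 2.62], [-3.14, 3.14]. Speed limits (rad/s): [2.57, 2.57, 3.14, 3.14, 3.14, 3.14].

### API

Orientations are given as a unit quaternion [x, y, z, w].
In Python, from station import manip, cams gives the robot as it stands.
- The arm moves only by the tool drive_tool, never from a script. Its argument "deltas" is a list of rows, each an object with "offset": the shift along the world's x, y, z in cm, a list of three; "turn": the turn about the world's z in rad. A call has 1 to 20 rows; each row is the pose to reach, as a shift and turn from the pose commanded when the call began; what a row does not reach only later rows make up. A row lasts 1/8 s, in which the tool goes at most 62.5 mm and 10.7 degrees, less where a joint would pass 70% of its speed; a pose out of reach is approached as far as the arm can. A call with a gripper value outside its range is refused whole. "claw" is the finger opening in cm, from 0 to 8.54, set as the call begins (left out, the last holds). The fingers move at their own pace and stop on an object; "grip_force" is the grip in N (left out, the last holds). Time passes only in rows, so rows that repeat a pose let the fingers close. It gives the time, the measured TCP pose, the force, the opening and the grip force at its end, in the units of the state.
- manip.get_obs(): the state, without advancing time (a new reading comes with each control period).
- cams.get_image(name): name is "side" or "top"; returns (picture, depth): 384x512x3 uint8, red, green, blue; 384x512 float32, m along the optical axis (not along the pixel's ray), 0 where there is no reading.
- cams.camera_model(name): a dict with "intrinsics" (3x3 intrinsics, pixels), "R" (3x3) and "t" (3): a world point X has camera coordinates R X + t. Camera axes: x right, y down, z forward; pixel columns grow to the right and rows downward; lengths in m; the calibration is good to about 2 mm. A picture is of the moment at which its call begins. camera_model takes no time and is no camera call.
- manip.sign_off(): hands the job in; it is judged then, once.
The state is a dict: "time": time; "q": joint angles; "joint_vel": joint speeds; "joint_efforts": joint torques, N m; "tcp_pos": TCP position; "tool_rot": TCP orientation; "contact_force": force on the tool from outside, world axes, zero at the start; "ft_torque": the same for the moment, N m; "gripper_width": finger opening in m; "gripper_force": force on a finger pad.
Only numpy, scipy, OpenCV 4.12 (cv2) and the standard library are available. Lean on these libraries where they do the work, as an engineer would, in place of code of your own. Each camera call takes 0.05 s, during which the arm holds its last target. There are 200 camera calls.

### The job

Get the photo printer ready to print: swing its front cover, which is ajar, wide open, then, keeping it flat on the desk, slide the big loaded paper cassette into the mouth, straight and fully home against the stop, with its cards still in it. Leave the cover open and do not disturb the other things on the desk.

Things in the scene. Friction and masses are not known exactly. Their poses are not given: they have to be found in the camera images.
- cassette: the big paper cassette, loaded: flat dark grey tray 170 long (x) x 115 wide (y) x 26 high, upright sides, on the desk; its +x end enters the printer first. Over its rear 90 lies a lid, the front 80 is open and shows white cards. Origin at the centre of its underside. 0.25 to 0.5 kg with cards; too wide to grip across; slides when pushed at a side or the rear end
- cassette_lead (a point): middle of the cassette's leading end, at its underside (85 ahead of its origin)
- cards: the stack of photo cards in the cassette, 148 x 100 x 12 high, loose with 1 to 2 of play; origin at the centre of its underside, 3 above the cassette's underside and about 6 ahead of its origin
- printer: compact photo printer, fixed on the desk, 133 deep (its x) x 182 wide (its y) x 58 high, white with a grey top and a screen; origin at the centre of its underside. Its front, with the cassette mouth, faces its own -x (roughly towards the robot)
- printer_mouth (a point): centre of the mouth at desk level on the printer's front face (66.5 before its origin), axes as the printer's. Mouth 120 wide, 31 high, open down to the desk, flared to 132 wide in its first 8, 75 deep to a solid stop. Home, the cassette's leading end rests on the stop, 95 of it stands out (cassette origin 10 in front of this point) and its yaw is the printer's
- cover (a joint): angle of the front cover: 0 shut over the mouth, 1.57 square to the front, stop at 1.95; starts ajar at 0.45 to 0.95. White upright flap 134 wide, 5 thick, 33 high, 2 above the desk, on a vertical pin left of the mouth (printer's +y); its free edge swings out towards the robot, then left; light (0.03 N m), stays where left. Below 1.45 it is in the cassette's way
- cover_hinge (a point): the cover's hinge pin, at its foot (2 above the desk), 4 in front of the printer's front face and 71 to the printer's +y of the mouth's centre
- cover_edge (a point): the free edge of the cover, 134 from the pin, at half the cover's height; it moves with the cover
- small_cassette: bystander: small card-size paper cassette, empty, same dark grey plastic as the big one but only 130 long x 72 wide x 24 high; it is not the one to load; origin at the centre of its underside. Leave it where it is.
- stapler: bystander: black desk stapler, 135 x 36 x 55 high, long along its x; origin at the centre of its underside. Leave it where it is.
- ribbon: bystander: print-ribbon cartridge, two black spools side by side, 126 x 76 x 28 high, long along its x; origin at the centre of its underside. Leave it where it is.
- mug: bystander: white mug, diameter 80, 92 high, handle towards its +y reaching 76 from the axis; origin at the centre of its underside. Leave it where it is.
- pen_cup: bystander: dark steel pen cup, diameter 72, 95 high, with three pens standing up to 145 high; origin at the centre of its underside. Leave it where it is.
- notes: bystander: block of note paper, 76 x 76 x 45 high; origin at the centre of its underside. Leave it where it is.
- tape: bystander: black weighted tape dispenser, 145 x 58 x 83 high, long along its x; origin at the centre of its underside. Leave it where it is.
- calculator: bystander: flat desk calculator, 150 x 95 x 16 high, long along its x; origin at the centre of its underside. Leave it where it is.
There are look-alikes about, which are no part of the job. Leave any green look-alike of the cards alone.

How it is judged:
By the outcome, as a careful person would: the job done as asked, in the order asked, and still so for the second after the job is handed in, with the robot touching nothing.
It also fails if it takes over 64 s, if anything falls off the work surface, if the arm or the gripper's body presses on something with over 40 N, if the wrist force passes 120 N, or if a joint passes its speed limit or range.

## Working session

There is one attempt and no reset: what is moved stays moved. The work goes in short steps, Python scripts to look and compute and a tool call to move; the robot and the scene stay as the last step left them, time stands still between calls to the robot, and variables do not carry over. Pictures are saved under pics/ and viewed, at most 10 in all, crops included, and the job is handed in when it is done.

Besides the shell and the picture viewer there is one more tool, called after "Emit:" in YAML: its name, and indented under it one key for each argument. drive_tool: Moves the arm, as the interface text tells. Its arguments: {"type":"object","properties":{"deltas":{"type":"array","items":{"type":"object","properties":{"offset":{"type":"array","items":{"type":"number"}},"turn":{"type":"number"}}}},"claw":{"type":"number"},"grip_force":{"type":"number"}},"required":["deltas"]}

```bash
mkdir -p pics; ls; cat > h.py <<'E'
import numpy as np,cv2
from station import manip,cams
def grab(n):
    im,d=cams.get_image(n); m=cams.camera_model(n); return im,d,np.array(m["intrinsics"]),np.array(m["R"]),np.array(m["t"])
def ray(uv,z,K,R,t):
    uv=np.atleast_2d(np.asarray(uv,float)); p=np.linalg.inv(K)@np.c_[uv,np.ones(len(uv))].T
    d=(R.T@p).T; c=-R.T@t; s=(z-c[2])/d[:,2]; return c+d*s[:,None]
def cloud(d,K,R,t):
    v,u=np.indices(d.shape); p=np.stack([(u-K[0,2])/K[0,0]*d,(v-K[1,2])/K[1,1]*d,d],-1)
    return (p-t)@R
def proj(X,K,R,t):
    c=np.atleast_2d(X)@R.T+t; p=c@K.T; return p[:,:2]/p[:,2:]
E
python3 - <<'E'
from h import *
for n in("top","side"):
    im,d,K,R,t=grab(n); cv2.imwrite(f"pics/{n}0.png",cv2.resize(im[:,:,::-1],None,fx=1.5,fy=1.5,interpolation=cv2.INTER_CUBIC)); np.savez(f"{n}0.npz",im=im,d=d)
    print(n,K.round(1).tolist(),(-R.T@t).round(3),R.round(2).tolist(), (d==0).mean())
print(manip.get_obs())
E
```

```text
pics
top [[433.9, 0.0, 258.4], [0.0, 433.9, 195.1], [0.0, 0.0, 1.0]] [ 0.433 -0.071  1.578] [[-0.01, -1.0, -0.02], [-1.0, 0.01, -0.04], [0.04, 0.02, -1.0]] 0.0038197835286458335
side [[372.0, 0.0, 255.1], [0.0, 372.0, 190.3], [0.0, 0.0, 1.0]] [-0.011  0.779  0.772] [[-0.85, -0.53, -0.02], [-0.3, 0.51, -0.81], [0.44, -0.68, -0.59]] 0.003875732421875
{'time': 0.1, 'q': array([-1.29399165e+00,  5.33320789e-02,  1.61416215e+00, -2.19200670e-05,
        1.47600153e+00, -1.19018476e-01]), 'joint_vel': array([-0.00057981, -0.00132228, -0.00307169, -0.00063691, -0.00169894,
        0.00056159]), 'joint_efforts': array([ 1.39667554e-04, -3.94906640e+01, -3.71363282e+01, -1.22014944e-04,
        3.92747606e-03, -1.84707631e-05]), 'tcp_pos': array([ 0.24079301, -0.57608183,  0.20275718]), 'tool_rot': array([ 9.80478696e-01,  1.96623044e-01, -8.58687442e-05, -9.47729975e-04]), 'contact_force': array([ 0.30947859,  0.65593779, -0.33291427]), 'ft_torque': array([0.01574015, 0.03328986, 0.01211126]), 'gripper_force': 0.0, 'gripper_width': 0.08520240112764066}
```

View pics/top0.png

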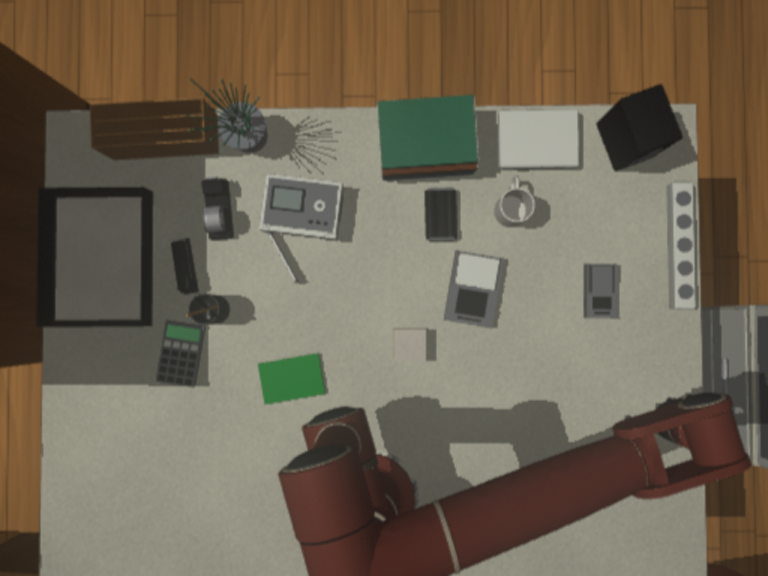

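View pics/side0.png

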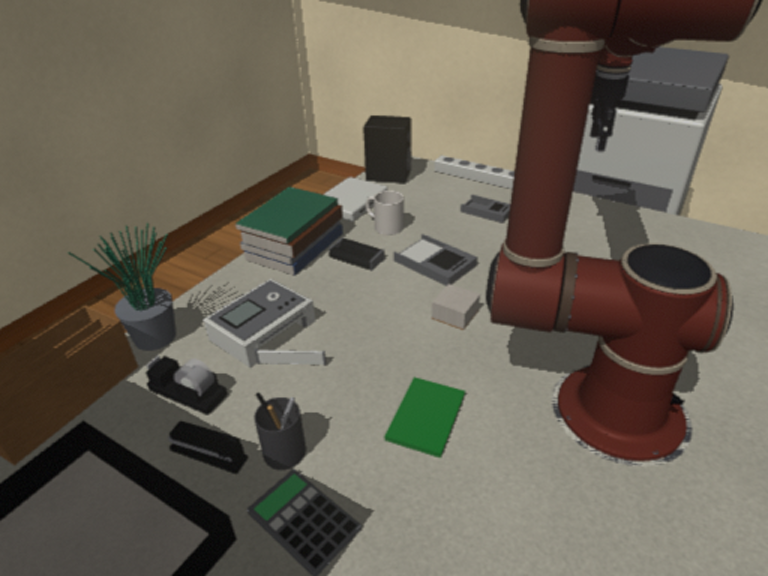

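Top view (in 1.5x pixels): the printer is at (302,207) and its ajar cover runs from the hinge near (275,235) to the free edge near (300,280). There are two grey trays: (475,288) is large, with white cards showing, and (602,290) is small and empty. A green card look-alike lies at (292,378) and the notes at (412,343). The large tray fits the description (170x115, cards, lid); I'll confirm it in a crop while measuring.

```bash
cat > m.py <<'E'
from h import *
def fit(pts):
    (c,s,a)=cv2.minAreaRect(pts.astype(np.float32)*1000); return np.array(c)/1000,np.array(s),a
def comp(P,zlo,zhi,box,im=None):
    x0,x1,y0,y1=box
    m=(P[...,2]>zlo)&(P[...,2]<zhi)&(P[...,0]>x0)&(P[...,0]<x1)&(P[...,1]>y0)&(P[...,1]<y1)
    n,l,s,_=cv2.connectedComponentsWithStats(m.astype(np.uint8)); 
    return l==1+np.argmax(s[1:,4])
E
python3 - <<'E'
from m import *
f=np.load("top0.npz");im,d=f["im"],f["d"];m=cams.camera_model("top");K,R,t=[np.array(m[k]) for k in("intrinsics","R","t")]
P=cloud(d,K,R,t)
def px(u,v): return P[int(v/1.5),int(u/1.5)].round(3)
for n,p in dict(desk=(530,340),lid=(472,303),cards=(478,270),small=(602,280),print_=(325,190),notes=(410,342),cup=(208,308),cover=(287,258),green=(290,380)).items(): print(n,p,px(*p))
def rep(n,zlo,zhi,u0,u1,v0,v1):
    k=np.zeros(d.shape,bool);k[int(v0/1.5):int(v1/1.5),int(u0/1.5):int(u1/1.5)]=1
    k&=(P[...,2]>zlo)&(P[...,2]<zhi)
    z=np.percentile(P[k][:,2],[5,50,95]); c,s,a=fit(P[k][:,:2]); print(n,k.sum(),"z",z.round(3),"c",c.round(4),"size",s.round(0),"ang",round(a,1)); return k
rep("cassette",.012,.05,430,520,240,335); rep("small",.012,.05,575,630,255,325); rep("printer",.045,.08,250,352,165,242)
rep("notes",.03,.06,385,440,320,368); k=rep("cover",.02,.045,262,310,234,290)
q=P[k]; o=np.argsort(q[:,0]); print("cover ends",q[o[:5]].round(3).tolist(),q[o[-5:]].round(3).tolist())
rep("cup",.03,.2,180,235,285,330); rep("mug",.03,.2,480,540,170,230); rep("ribbon",.012,.05,420,462,180,245)
rep("green",.006,.05,250,335,345,410)
c=im[150:230,150:440][:, :, ::-1]; 
cv2.imwrite("pics/crop0.png",cv2.resize(im[110:260,160:430][:,:,::-1],None,fx=2.9,fy=2.9,interpolation=cv2.INTER_CUBIC))
# side view heights
f=np.load("side0.npz");m=cams.camera_model("side");Ks,Rs,ts=[np.array(m[k]) for k in("intrinsics","R","t")]
Q=cloud(f["d"],Ks,Rs,ts)
for n,p in dict(lid=(450,265),cards=(418,250),prtop=(280,295),cover=(292,352),desk=(350,400)).items(): print("side",n,Q[int(p[1]/1.5),int(p[0]/1.5)].round(3))
E
```

```text
desk (530, 340) [ 0.376 -0.388 -0.004]
lid (472, 303) [ 0.463 -0.243  0.036]
cards (478, 270) [ 0.543 -0.261  0.013]
small (602, 280) [ 0.52  -0.561  0.005]
print_ (325, 190) [0.732 0.101 0.066]
notes (410, 342) [ 0.372 -0.097  0.046]
cup (208, 308) [0.456 0.373 0.073]
cover (287, 258) [ 0.577  0.201 -0.004]
green (290, 380) [0.283 0.191 0.013]
cassette 1417 z [0.013 0.024 0.031] c [ 0.5142 -0.22  ] size [181. 193.] ang 80.2
small 476 z [0.016 0.023 0.029] c [ 0.4907 -0.5539] size [ 76. 130.] ang 89.0
printer 1955 z [0.053 0.06  0.066] c [0.6941 0.1582] size [184. 136.] ang 82.8
notes 482 z [0.04  0.045 0.051] c [ 0.3671 -0.0951] size [74. 74.] ang 89.6
cover 73 z [0.024 0.034 0.043] c [0.5821 0.2024] size [ 92. 115.] ang 75.3
cover ends [[0.516, 0.175, 0.043], [0.517, 0.175, 0.026], [0.517, 0.172, 0.021], [0.519, 0.173, 0.038], [0.52, 0.177, 0.033]] [[0.629, 0.232, 0.025], [0.63, 0.175, 0.044], [0.63, 0.186, 0.044], [0.631, 0.237, 0.036], [0.632, 0.235, 0.032]]
cup 374 z [0.036 0.073 0.125] c [0.4619 0.3973] size [121.  71.] ang 66.8
mug 292 z [0.034 0.074 0.094] c [ 0.6963 -0.3502] size [ 80. 104.] ang 56.1
ribbon 692 z [0.013 0.024 0.032] c [ 0.6773 -0.1737] size [126.  76.] ang 1.7
green 1173 z [0.007 0.012 0.018] c [0.2898 0.1925] size [196. 152.] ang 89.8
side lid [ 0.448 -0.23   0.027]
side cards [ 0.555 -0.262  0.018]
side prtop [0.694 0.096 0.058]
side cover [0.575 0.204 0.036]
side desk [0.426 0.225 0.003]
```

View pics/crop0.png

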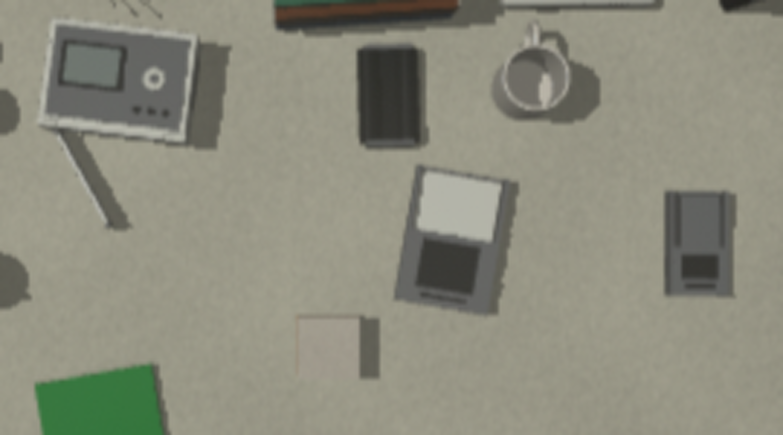

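The crop confirms it: the big tray with white cards and the rear lid has crop corners of about (418,165), (518,182), (495,314) and (394,298). The tray at (700,245) is small and empty. Next I refine the contours.

```bash
cat >> m.py <<'E'
def rects(img,d,cam="top",verbose=True):
    m=cams.camera_model(cam);K,R,t=[np.array(m[k]) for k in("intrinsics","R","t")]
    P=cloud(cv2.medianBlur(d,5),K,R,t); P[...,2]=cv2.blur(P[...,2],(3,3))
    return P,K,R,t
def rect(P,K,R,t,zlo,zhi,ztop,box):
    k=comp(P,zlo,zhi,box).astype(np.uint8); k=cv2.morphologyEx(k,cv2.MORPH_OPEN,np.ones((5,5),np.uint8))
    c=max(cv2.findContours(k,cv2.RETR_EXTERNAL,cv2.CHAIN_APPROX_NONE)[0],key=cv2.contourArea)[:,0]
    X=ray(c,ztop,K,R,t)[:,:2]; h=cv2.convexHull(X.astype(np.float32)*1000)
    (c,s,a)=cv2.minAreaRect(h); 
    a=(a+45)%90-45   # yaw near 0
    mo=cv2.moments(h)
    return np.array(c)/1000,np.array([mo["m10"],mo["m01"]])/mo["m00"]/1000,s,a
E
python3 - <<'E'
from m import *
f=np.load("top0.npz");im,d=f["im"],f["d"]
P,K,R,t=rects(im,d)
print("cass",rect(P,K,R,t,.012,.05,.026,(.37,.62,-.33,-.13)))
pc=rect(P,K,R,t,.045,.08,.058,(.58,.82,.0,.3)); print("prn",pc)
# white-ish cards and printer by colour: cards quad
hsv=cv2.cvtColor(im,cv2.COLOR_RGB2HSV)
print(hsv[180,318],hsv[170,350], hsv[int(190/1.5),int(325/1.5)],hsv[int(258/1.5),int(284/1.5)])
k=((hsv[...,2]>165)&(hsv[...,1]<60)).astype(np.uint8);k[:160]=0;k[:,:300]=0;k[215:]=0;k[:,345:]=0
c=max(cv2.findContours(k,0,cv2.CHAIN_APPROX_NONE)[0],key=cv2.contourArea)[:,0]
X=ray(c,.015,K,R,t)[:,:2]; print("cards vis",cv2.minAreaRect(X.astype(np.float32)*1000))
# printer outline by colour: grey level gradient: edges of white rim
k=((hsv[...,2]>175)&(hsv[...,1]<40)).astype(np.uint8);k[:110]=0;k[:,:170]=0;k[162:]=0;k[:,235:]=0
k[157:]=0
pts=np.argwhere(k)[:,::-1];X=ray(pts,.058,K,R,t)[:,:2];print("prn rim",cv2.minAreaRect(X.astype(np.float32)*1000),len(pts))
# cassette corners from crop
C=np.array([(418,165),(518,182),(495,314),(394,298)])/2.9+[160,110]-.33
Y=ray(C,.026,K,R,t)[:,:2];print(Y.round(3).tolist(),Y.mean(0)); 
p=np.array([(52,20),(199,36),(185,143),(38,126)])/2.9+[160,110]-.33
Y=ray(p,.058,K,R,t)[:,:2];print(Y.round(3).tolist(),Y.mean(0),np.degrees(np.arctan2(*(Y[0]-Y[3])[::-1])),np.degrees(np.arctan2(*(Y[1]-Y[2])[::-1])), [np.linalg.norm(Y[i]-Y[i-1]) for i in range(4)])
q=np.array([(62,136),(110,227)])/2.9+[160,110]-.33; print("cover",ray(q,.035,K,R,t).round(3))
E
```

```text
cass (array([ 0.49459125, -0.24983429]), array([ 0.49428761, -0.24921833]), (116.25044250488281, 165.4406280517578), -10.8118896484375)
prn (array([0.69257837, 0.15675172]), array([0.69229123, 0.15648827]), (178.71397399902344, 130.11634826660156), -6.827720642089844)
[ 33  16 180] [ 28  30 151] [ 40   8 101] [ 34  13 137]
cards vis ((540.8139038085938, -258.6687316894531), (92.76525115966797, 68.74911499023438), 79.87879943847656)
prn rim ((697.8567504882812, 172.22265625), (150.4248046875, 125.8785400390625), 82.3833999633789) 97
[[0.591, -0.209], [0.569, -0.332], [0.406, -0.302], [0.427, -0.178]] [ 0.49805699 -0.25514656]
[[0.768, 0.238], [0.747, 0.058], [0.616, 0.076], [0.639, 0.255]] [0.69268815 0.15686964] -7.480115512284903 -7.63933504878943 [np.float64(0.1308999133325757), np.float64(0.18085125587279002), np.float64(0.13180349177007028), np.float64(0.18047650790247527)]
cover [[0.629 0.23  0.035]
 [0.516 0.171 0.035]]
```

Emit:
drive_tool:
  deltas:
    - {"offset": [14,35,0],"turn": 0.5}
    - {"offset": [14,35,0],"turn": 0.5}
    - {"offset": [14,35,0],"turn": 0.5}
    - {"offset": [14,35,0],"turn": 0.5}
    - {"offset": [14,35,0],"turn": 0.5}
    - {"offset": [14,35,0],"turn": 0.5}
    - {"offset": [14,35,0],"turn": 0.5}
    - {"offset": [29.5,69.5,0],"turn": 0.99}
    - {"offset": [29.5,69.5,0],"turn": 0.99}
    - {"offset": [29.5,69.5,0],"turn": 0.99}
    - {"offset": [29.5,69.5,0],"turn": 0.99}
    - {"offset": [29.5,69.5,0],"turn": 0.99}
    - {"offset": [29.5,69.5,0],"turn": 0.99}
    - {"offset": [29.5,69.5,0],"turn": 0.99}
    - {"offset": [29.5,69.5,0],"turn": 0.99}
    - {"offset": [29.5,69.5,0],"turn": 0.99}
  claw: 0

```text
time: 2.1
tcp_pos: [0.5358, 0.1167, 0.2037]
tool_rot: [0.77, 0.638, -0.0, 0.0]
contact_force: [-0.4, 1.0, 0.2]
gripper_width: -0.0001
gripper_force: 0.0
```

Emit:
drive_tool:
  deltas:
    - {"offset": [0,0,-5]}
    - {"offset": [0,0,-10]}
    - {"offset": [0,0,-15]}
    - {"offset": [0,0,-18]}
    - {"offset": [0,0,-19]}
    - {"offset": [0,0,-19]}
    - {"offset": [0,2,-19]}
    - {"offset": [0,4,-19]}
    - {"offset": [0,5.5,-19]}
    - {"offset": [0,7,-19]}
    - {"offset": [0,8.5,-19]}
    - {"offset": [0,10,-19]}
    - {"offset": [0,11.5,-19]}
    - {"offset": [0,12.5,-19]}
    - {"offset": [0,13.5,-19]}
    - {"offset": [0,14.3,-19]}
    - {"offset": [0,14.3,-19]}
    - {"offset": [0,14.3,-19]}

```text
validation failed for argument at $.de...
```

Emit:
drive_tool:
  deltas:
    - {"offset": [0,0,-5],"turn": 0}
    - {"offset": [0,0,-10],"turn": 0}
    - {"offset": [0,0,-15],"turn": 0}
    - {"offset": [0,0,-18],"turn": 0}
    - {"offset": [0,0,-19],"turn": 0}
    - {"offset": [0,0,-19],"turn": 0}
    - {"offset": [0,2,-19],"turn": 0}
    - {"offset": [0,4,-19],"turn": 0}
    - {"offset": [0,5.5,-19],"turn": 0}
    - {"offset": [0,7,-19],"turn": 0}
    - {"offset": [0,8.5,-19],"turn": 0}
    - {"offset": [0,10,-19],"turn": 0}
    - {"offset": [0,11.5,-19],"turn": 0}
    - {"offset": [0,12.5,-19],"turn": 0}
    - {"offset": [0,13.5,-19],"turn": 0}
    - {"offset": [0,14.3,-19],"turn": 0}
    - {"offset": [0,14.3,-19],"turn": 0}
    - {"offset": [0,14.3,-19],"turn": 0}

```text
time: 4.35
tcp_pos: [0.5359, 0.2611, 0.0139]
tool_rot: [0.769, 0.639, -0.0, 0.0]
contact_force: [0.3, -0.7, 0.0]
gripper_width: 0.0001
gripper_force: 0.0
```

Emit:
drive_tool:
  deltas:
    - {"offset": [0,-3,0],"turn": 0}
    - {"offset": [0,-6,0],"turn": 0}
    - {"offset": [0,-6,5],"turn": 0}
    - {"offset": [0,-6,10],"turn": 0}
    - {"offset": [0,-8,14],"turn": 0}
    - {"offset": [-6.2,-63,14],"turn": 0}
    - {"offset": [-6.2,-63,14],"turn": 0}
    - {"offset": [-6.2,-63,14],"turn": 0}
    - {"offset": [-6.2,-63,14],"turn": 0}
    - {"offset": [-6.2,-63,14],"turn": 0}
    - {"offset": [-6.2,-63,14],"turn": 0}
    - {"offset": [-6.2,-63,14],"turn": 0}
    - {"offset": [-6.2,-63,14],"turn": 0}
    - {"offset": [-6.2,-63,14],"turn": 0}
    - {"offset": [-6.2,-63,14],"turn": 0}
    - {"offset": [-6.2,-63,14],"turn": 0}
    - {"offset": [-6.2,-63,14],"turn": 0}

```text
time: 6.48
tcp_pos: [0.4741, -0.3675, 0.1538]
tool_rot: [0.769, 0.639, 0.0, -0.0]
contact_force: [-0.3, 0.2, 0.1]
gripper_width: -0.0003
gripper_force: 0.0
```

```bash
python3 - <<'E'
from h import *
a=[]
for n in("top","side"):
    im,d,K,R,t=grab(n);np.savez(f"{n}1.npz",im=im,d=d)
    a.append(im[100:260,130:430] if n=="top" else im[100:280,80:360])
a=[cv2.resize(x[:,:,::-1],(390,int(390*x.shape[0]/x.shape[1]))) for x in a]
h=min(x.shape[0] for x in a)
cv2.imwrite("pics/s1.png",np.hstack([x[:h] for x in a]))
o=manip.get_obs();print(o["tcp_pos"],o["contact_force"])
E
```

```text
[ 0.47427317 -0.36746588  0.15395921] [-0.27988949  0.16093384 -0.11120417]
```

View pics/s1.png

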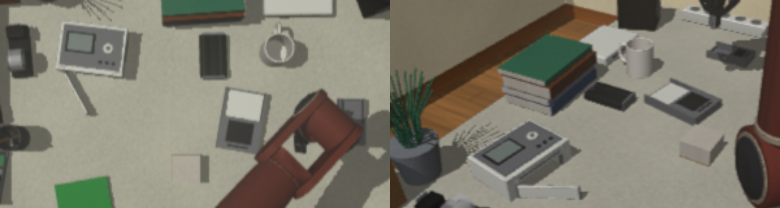

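```bash
python3 - <<'E'
from h import *
a=[np.load(f"{n}.npz")["im"] for n in("top0","top1","side0","side1")]
b=[x[135:205,160:240] for x in a[:2]]+[x[190:255,120:230] for x in a[2:]]
b=[cv2.resize(x[:,:,::-1],(390,290),interpolation=cv2.INTER_CUBIC) for x in b]
cv2.imwrite("pics/s2.png",np.vstack([np.hstack(b[:2]),np.hstack(b[2:])]))
E
```

```text
(no output)
```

View pics/s2.png

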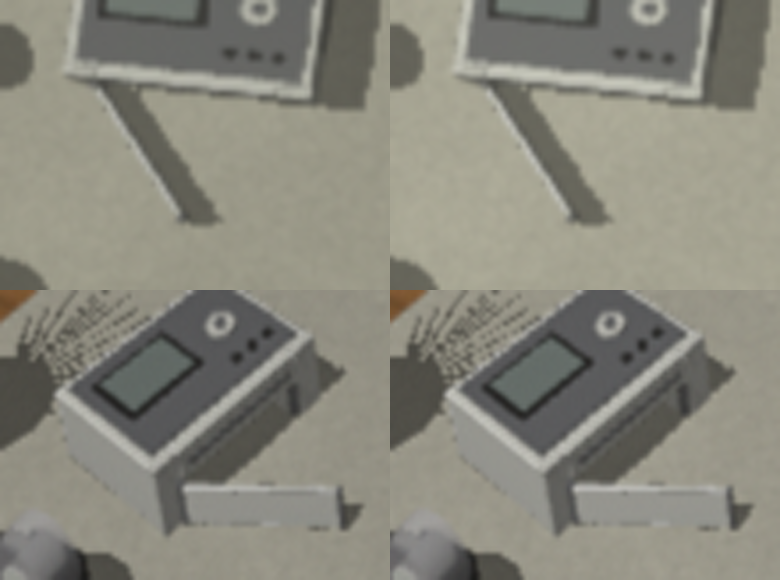

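The left and right crops are before and after. The cover edge, at about (185,215) against (183,218) in its panel, has barely moved, so the sweep did not leave it open. I'll repeat it and look partway through.

Emit:
drive_tool:
  deltas:
    - {"offset": [6.2,49,0],"turn": 0}
    - {"offset": [6.2,49,0],"turn": 0}
    - {"offset": [6.2,49,0],"turn": 0}
    - {"offset": [6.2,49,0],"turn": 0}
    - {"offset": [6.2,49,0],"turn": 0}
    - {"offset": [6.2,49,0],"turn": 0}
    - {"offset": [6.2,49,0],"turn": 0}
    - {"offset": [6.2,49,0],"turn": 0}
    - {"offset": [6.2,49,0],"turn": 0}
    - {"offset": [6.2,49,0],"turn": 0}
    - {"offset": [6.2,49,-6],"turn": 0}
    - {"offset": [6.2,49,-11],"turn": 0}
    - {"offset": [6.2,49,-14],"turn": 0}
    - {"offset": [6.2,49,-14],"turn": 0}
    - {"offset": [6.2,51,-14],"turn": 0}
    - {"offset": [6.2,53,-14],"turn": 0}
    - {"offset": [6.2,55,-14],"turn": 0}
    - {"offset": [6.2,57,-14],"turn": 0}
    - {"offset": [6.2,59,-14],"turn": 0}
    - {"offset": [6.2,59,-14],"turn": 0}

```text
time: 9.07
tcp_pos: [0.5358, 0.2229, 0.0139]
tool_rot: [0.769, 0.64, 0.0, 0.0]
contact_force: [0.6, -0.3, -0.2]
gripper_width: -0.0001
gripper_force: 0.0
```

```bash
python3 - <<'E'
from h import *
a=[]
for n in("top","side"):
    im,d,K,R,t=grab(n);np.savez(f"{n}2.npz",im=im,d=d); a.append(im)
b=[a[0][125:215,150:250],a[1][180:265,120:250]]
b=[cv2.resize(x[:,:,::-1],(390,290),interpolation=cv2.INTER_CUBIC) for x in b]
cv2.imwrite("pics/s3.png",np.hstack(b))
E
```

```text
(no output)
```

View pics/s3.png

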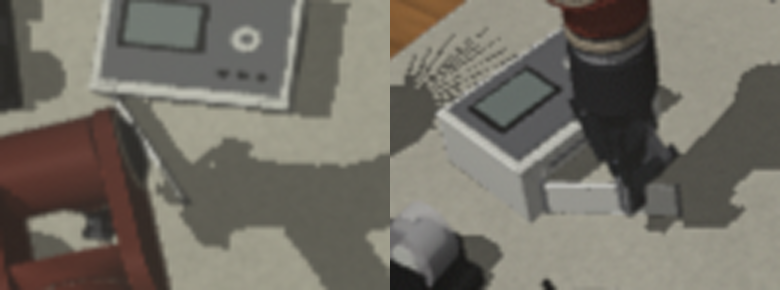

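```bash
python3 - <<'E'
from h import *
f=np.load("side2.npz");m=cams.camera_model("side");K,R,t=[np.array(m[k]) for k in("intrinsics","R","t")]
P=cloud(f["d"],K,R,t)
p=proj([[.536,.223,.014]],K,R,t)[0];print("tcp px",p)
for (u,v) in [(560,195),(600,195),(620,195),(630,205),(640,195),(655,200),(665,200),(635,170),(625,150)]:
    c,r=120+(u-390)/3, 180+v/290*85
    print((u,v),P[int(r),int(c)].round(3),f["im"][int(r),int(c)])
o=manip.get_obs();print(o["tcp_pos"],o["contact_force"],o["ft_torque"])
E
```

```text
tcp px [201.41555846 248.19022303]
(560, 195) [0.623 0.231 0.023] [150 149 142]
(600, 195) [0.589 0.209 0.021] [150 150 142]
(620, 195) [0.542 0.231 0.061] [95 95 95]
(630, 205) [0.53  0.23  0.055] [52 52 51]
(640, 195) [0.524 0.222 0.062] [35 35 33]
(655, 200) [0.541 0.185 0.02 ] [104 103  99]
(665, 200) [0.531 0.183 0.023] [103 102  99]
(635, 170) [0.526 0.224 0.093] [36 36 35]
(625, 150) [0.518 0.24  0.13 ] [36 36 35]
[0.53576803 0.22145831 0.0136892 ] [ 0.26396255 -0.34337236  0.63800064] [ 0.02988864 -0.00399627 -0.01860073]
```

```bash
python3 - <<'E'
from h import *
f=np.load("side2.npz");m=cams.camera_model("side");K,R,t=[np.array(m[k]) for k in("intrinsics","R","t")]
P=cloud(f["d"],K,R,t)
k=(abs(P[...,0]-.53)<.05)&(P[...,1]>.205)&(P[...,1]<.26)&(P[...,2]>.02)&(P[...,2]<.2)
for z in np.arange(.03,.13,.01):
    q=P[k&(abs(P[...,2]-z)<.005)]
    if len(q): print(round(z,3),len(q),q.mean(0).round(3),q.min(0).round(3),q.max(0).round(3))
# noise of static scene: the reported tool at start vs image
g=np.load("side0.npz");Q=cloud(g["d"],K,R,t)
k=(abs(Q[...,0]-.241)<.08)&(abs(Q[...,1]+.577)<.08)&(Q[...,2]>.1)&(Q[...,2]<.4)
for z in np.arange(.17,.3,.01):
    q=Q[k&(abs(Q[...,2]-z)<.005)]
    if len(q): print("start",round(z,3),len(q),q.mean(0).round(3),q.min(0).round(3),q.max(0).round(3))
print(proj([[.241,-.577,.204]],K,R,t))
E
```

```text
0.03 7 [0.576 0.207 0.03 ] [0.572 0.205 0.026] [0.579 0.21  0.034]
0.04 2 [0.53  0.227 0.043] [0.53  0.223 0.042] [0.53  0.231 0.044]
0.05 18 [0.532 0.228 0.051] [0.523 0.217 0.045] [0.545 0.233 0.055]
0.06 31 [0.528 0.227 0.061] [0.521 0.217 0.055] [0.542 0.234 0.065]
0.07 17 [0.532 0.23  0.07 ] [0.521 0.225 0.066] [0.549 0.233 0.075]
0.08 14 [0.538 0.231 0.08 ] [0.526 0.228 0.076] [0.551 0.236 0.085]
0.09 42 [0.533 0.23  0.091] [0.503 0.213 0.085] [0.57  0.239 0.095]
0.1 44 [0.531 0.23  0.099] [0.492 0.214 0.095] [0.576 0.24  0.105]
0.11 63 [0.532 0.232 0.11 ] [0.485 0.214 0.105] [0.577 0.243 0.115]
0.12 50 [0.53  0.235 0.12 ] [0.483 0.219 0.115] [0.58  0.243 0.125]
start 0.24 8 [ 0.242 -0.585  0.244] [ 0.214 -0.62   0.242] [ 0.263 -0.53   0.245]
start 0.25 27 [ 0.236 -0.565  0.25 ] [ 0.212 -0.624  0.246] [ 0.265 -0.521  0.255]
start 0.26 35 [ 0.236 -0.562  0.26 ] [ 0.21  -0.619  0.255] [ 0.266 -0.52   0.265]
start 0.27 26 [ 0.236 -0.561  0.269] [ 0.212 -0.619  0.265] [ 0.267 -0.521  0.275]
start 0.28 28 [ 0.236 -0.561  0.279] [ 0.211 -0.622  0.275] [ 0.268 -0.518  0.285]
start 0.29 25 [ 0.232 -0.544  0.292] [ 0.201 -0.635  0.286] [ 0.278 -0.505  0.295]
[[395.17940592 105.73744054]]
```

The side view shows the real fingertip at z≈0.044 while the TCP reports 0.014. The tool therefore sits about 28 mm higher than reported, and it passed over the cover. I go back to the right side, lower further and check the height before sweeping.

Emit:
drive_tool:
  deltas:
    - {"offset": [0,0,4],"turn": 0}
    - {"offset": [0,-5,4],"turn": 0}
    - {"offset": [0,-10,4],"turn": 0}
    - {"offset": [0,-10.5,0],"turn": 0}
    - {"offset": [0,-10.5,-1],"turn": 0}
    - {"offset": [0,-10.5,-2],"turn": 0}
    - {"offset": [0,-10.5,-2.3],"turn": 0}
    - {"offset": [0,-10.5,-2.5],"turn": 0}
    - {"offset": [0,-10.5,-2.5],"turn": 0}

```text
time: 10.3
tcp_pos: [0.5364, 0.1167, -0.0105]
tool_rot: [0.769, 0.639, 0.0, 0.0]
contact_force: [-0.3, -0.0, -1.2]
gripper_width: -0.0003
gripper_force: 0.0
```

```bash
python3 - <<'E'
from h import *
im,d,K,R,t=grab("side");P=cloud(d,K,R,t)
k=(abs(P[...,0]-.536)<.05)&(abs(P[...,1]-.12)<.04)&(P[...,2]>.008)&(P[...,2]<.1)&(im.max(-1)<80)
for z in np.arange(.01,.1,.01):
    q=P[k&(abs(P[...,2]-z)<.005)]
    if len(q): print(round(z,3),len(q),q.mean(0).round(3),q.min(0).round(3),q.max(0).round(3))
E
```

```text
0.02 3 [0.529 0.121 0.02 ] [0.525 0.12  0.018] [0.532 0.122 0.025]
0.03 13 [0.527 0.121 0.03 ] [0.523 0.112 0.025] [0.531 0.128 0.035]
0.04 18 [0.527 0.121 0.04 ] [0.521 0.113 0.036] [0.538 0.127 0.044]
0.05 13 [0.531 0.124 0.05 ] [0.521 0.118 0.045] [0.543 0.127 0.055]
0.06 16 [0.533 0.126 0.062] [0.506 0.113 0.055] [0.565 0.132 0.065]
0.07 54 [0.533 0.124 0.07 ] [0.499 0.107 0.065] [0.574 0.136 0.075]
0.08 46 [0.534 0.124 0.08 ] [0.492 0.104 0.075] [0.585 0.138 0.085]
0.09 58 [0.539 0.127 0.09 ] [0.487 0.105 0.085] [0.583 0.138 0.095]
```

Emit:
drive_tool:
  deltas:
    - {"offset": [0,3,0],"turn": 0}
    - {"offset": [0,5,0],"turn": 0}
    - {"offset": [0,6.5,0],"turn": 0}
    - {"offset": [0,8,0],"turn": 0}
    - {"offset": [0,9.5,0],"turn": 0}
    - {"offset": [0,11,0],"turn": 0}
    - {"offset": [0,12.2,0],"turn": 0}
    - {"offset": [0,13.2,0],"turn": 0}
    - {"offset": [0,14.2,0],"turn": 0}
    - {"offset": [0,14.2,0],"turn": 0}

```text
time: 11.6
tcp_pos: [0.5359, 0.259, -0.0111]
tool_rot: [0.769, 0.639, 0.0, -0.0]
contact_force: [0.1, -0.1, -0.4]
gripper_width: 0.0002
gripper_force: 0.0
```

Emit:
drive_tool:
  deltas:
    - {"offset": [0,-3,0],"turn": 0}
    - {"offset": [0,-6,0],"turn": 0}
    - {"offset": [0,-6,5],"turn": 0}
    - {"offset": [0,-6,10],"turn": 0}
    - {"offset": [0,-8,13],"turn": 0}
    - {"offset": [-6.2,-63,13],"turn": 0}
    - {"offset": [-6.2,-63,13],"turn": 0}
    - {"offset": [-6.2,-63,13],"turn": 0}
    - {"offset": [-6.2,-63,13],"turn": 0}
    - {"offset": [-6.2,-63,13],"turn": 0}
    - {"offset": [-6.2,-63,13],"turn": 0}
    - {"offset": [-6.2,-63,13],"turn": 0}
    - {"offset": [-6.2,-63,13],"turn": 0}
    - {"offset": [-6.2,-63,13],"turn": 0}
    - {"offset": [-6.2,-63,13],"turn": 0}
    - {"offset": [-6.2,-63,13],"turn": 0}
    - {"offset": [-6.2,-63,13],"turn": 0}

```text
time: 13.72
tcp_pos: [0.4741, -0.3704, 0.1187]
tool_rot: [0.769, 0.639, 0.0, -0.0]
contact_force: [-0.5, 0.4, -0.0]
gripper_width: -0.0005
gripper_force: 0.0
```

Emit:
drive_tool:
  deltas:
    - {"offset": [0,0,0],"turn": 0}
    - {"offset": [0,0,-4],"turn": 0}
    - {"offset": [0,0,-8],"turn": 0}
    - {"offset": [0,0,-10],"turn": 0}
    - {"offset": [0,0,-10],"turn": 0}
  claw: 8.54

```text
time: 14.35
tcp_pos: [0.4732, -0.3703, 0.0173]
tool_rot: [0.769, 0.639, -0.0, -0.002]
contact_force: [-0.4, 0.2, 0.9]
gripper_width: 0.0853
gripper_force: 0.0
```

```bash
cat > look.py <<'E'
from m import *
import sys
def fingers(P,im,c,r=.09,zmax=.16):
    k=(np.hypot(P[...,0]-c[0],P[...,1]-c[1])<r)&(P[...,2]>.008)&(P[...,2]<zmax)&(im.max(-1)<80)
    return P[k]
E
python3 - <<'E'
from look import *
im,d,K,R,t=grab("side");P=cloud(d,K,R,t);o=manip.get_obs();c=o["tcp_pos"];print(c,o["gripper_width"])
k=(P[...,2]>.03)&(abs(P[...,0]-c[0])<.08)&(abs(P[...,1]-c[1])<.04)&(P[...,2]<.14)
for z in np.arange(.03,.13,.01):
    q=P[k&(abs(P[...,2]-z)<.005)]
    if len(q): print(round(z,3),len(q),q.mean(0).round(3),q.min(0).round(3),q.max(0).round(3))
im2,d2,K2,R2,t2=grab("top")
P2,*_=rects(im2,d2); 
print("cass",rect(P2,K2,R2,t2,.012,.05,.026,(.37,.62,-.33,-.13)))
q=P[(P[...,2]>.015)&(P[...,2]<.03)&(P[...,0]>.48)&(P[...,0]<.61)&(P[...,1]>.15)&(P[...,1]<.33)]
print("cover",len(q),np.polyfit(q[:,0],q[:,1],1), q[np.argsort(q[:,0])[:4]].round(3))
a=[cv2.resize(x[:,:,::-1],(390,290),interpolation=cv2.INTER_CUBIC) for x in(im2[110:260,150:350],im[100:270,120:350])]
cv2.imwrite("pics/s4.png",np.hstack(a))
E
```

```text
[ 0.47425248 -0.37151551  0.01923095] 0.08551972506927252
0.06 13 [ 0.481 -0.368  0.062] [ 0.422 -0.385  0.059] [ 0.519 -0.352  0.065]
0.07 21 [ 0.464 -0.364  0.07 ] [ 0.416 -0.383  0.066] [ 0.525 -0.35   0.075]
0.08 29 [ 0.474 -0.368  0.08 ] [ 0.414 -0.389  0.075] [ 0.526 -0.352  0.085]
0.09 27 [ 0.471 -0.367  0.09 ] [ 0.416 -0.391  0.086] [ 0.527 -0.35   0.095]
0.1 24 [ 0.482 -0.366  0.101] [ 0.416 -0.39   0.096] [ 0.544 -0.347  0.105]
0.11 64 [ 0.464 -0.366  0.111] [ 0.398 -0.394  0.105] [ 0.545 -0.345  0.115]
0.12 75 [ 0.46  -0.363  0.121] [ 0.398 -0.393  0.115] [ 0.546 -0.344  0.125]
cass (array([ 0.49482373, -0.24986923]), array([ 0.49578216, -0.24842013]), (117.64350128173828, 164.6599578857422), -9.994300842285156)
cover 59 [-0.36943682  0.47453719] [[0.51  0.282 0.023]
 [0.51  0.283 0.019]
 [0.511 0.286 0.021]
 [0.511 0.285 0.024]]
```

View pics/s4.png

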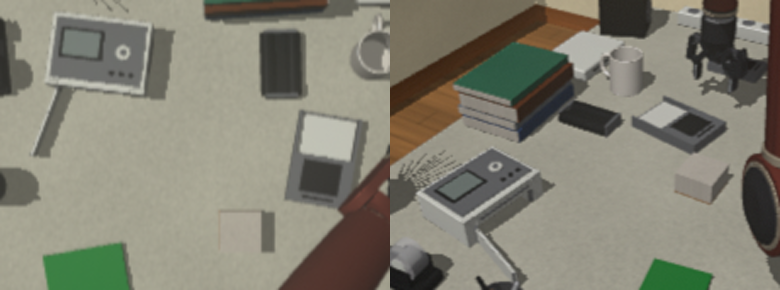

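The cover now stands at about 1.80 rad (edge at top crop (38,155)). The cassette is unmoved, and the open fingertips sit about 40 mm above the reported TCP. Next I lower and push the cassette's right side with both open fingertips, passing between the ribbon and the notes.

Emit:
drive_tool:
  deltas:
    - {"offset": [0,0,-3],"turn": 0}
    - {"offset": [0.5,0,-4.8],"turn": 0}
    - {"offset": [1,2,-4.8],"turn": 0}
    - {"offset": [1,4,-4.8],"turn": 0}
    - {"offset": [1,5,-4.8],"turn": 0}
    - {"offset": [1,6,-4.8],"turn": 0}
    - {"offset": [1,7.5,-4.8],"turn": 0}
    - {"offset": [1,9.5,-4.8],"turn": 0.01}
    - {"offset": [1,11.5,-4.8],"turn": 0.01}
    - {"offset": [1.1,13.4,-4.8],"turn": 0.02}
    - {"offset": [1.5,15.4,-4.8],"turn": 0.03}
    - {"offset": [2,17.4,-4.8],"turn": 0.03}
    - {"offset": [2.4,19.4,-4.8],"turn": 0.04}
    - {"offset": [2.8,21.3,-4.8],"turn": 0.04}
    - {"offset": [2.8,22.5,-4.8],"turn": 0.05}
    - {"offset": [2.8,23.3,-4.8],"turn": 0.05}
    - {"offset": [2.8,23.8,-4.8],"turn": 0.05}
    - {"offset": [2.8,23.8,-4.8],"turn": 0.05}

```text
time: 16.7
tcp_pos: [0.5014, -0.1328, -0.0295]
tool_rot: [0.753, 0.658, 0.0, -0.001]
contact_force: [1.5, -2.3, 1.6]
gripper_width: 0.0852
gripper_force: 0.7
```

```bash
cat >> look.py <<'E'
def cass(n="side"):
    im,d,K,R,t=grab("side"); P=cloud(d,K,R,t)
    imt,dt,K2,R2,t2=grab("top"); return im,imt,P,cloud(dt,K2,R2,t2)
def show(im,imt,name,bt=(100,260,150,350),bs=(90,280,100,350)):
    a=[cv2.resize(x[:,:,::-1],(398,300),interpolation=cv2.INTER_CUBIC) for x in(imt[bt[0]:bt[1],bt[2]:bt[3]],im[bs[0]:bs[1],bs[2]:bs[3]])]
    cv2.imwrite(name,np.hstack(a))
E
python3 - <<'E'
from look import *
im,imt,P,Pt=cass(); show(im,imt,"pics/s5.png"); np.savez("s5.npz",im=im,imt=imt,P=P,Pt=Pt)
E
```

```text
(no output)
```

View pics/s5.png

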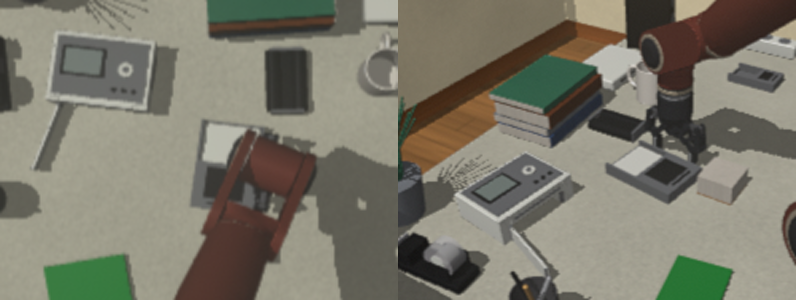

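```bash
cat >> look.py <<'E'
def measure(P,Pt,c):
    # left wall from the side camera: vertical face points, robust line fit; c = expected centre
    n=np.array([.128,.992])
    k=(P[...,2]>.007)&(P[...,2]<.019)&(np.hypot(P[...,0]-c[0],P[...,1]-c[1])<.11)
    q=P[k][:,:2]; s=(q-c)@n; q=q[(s>.035)&(s<.075)]
    vx,vy,x0,y0=cv2.fitLine(q.astype(np.float32),cv2.DIST_HUBER,0,.001,.001)[:,0]
    if vx<0: vx,vy=-vx,-vy
    e=(q-[x0,y0])@[vx,vy]
    print("left wall",len(q),"yaw",round(np.degrees(np.arctan2(vy,vx)),2),"mid",x0.round(4),y0.round(4),"ends",(np.array([x0,y0])+np.outer(np.percentile(e,[1,99]),[vx,vy])).round(4).tolist())
    for nm,A in(("top",Pt),("side",P)):
        k=(A[...,2]>.019)&(A[...,2]<.034)&(np.hypot(A[...,0]-c[0],A[...,1]-c[1])<.13)
        q=A[k]; u=(q[:,:2]-c)@[vx,vy]; w=(q[:,:2]-c)@[-vy,vx]
        m=(abs(w)<.065)&(abs(u)<.1); print(nm,"along",np.percentile(u[m],[.5,2,98,99.5]).round(4),"across",np.percentile(w[m],[.5,2,98,99.5]).round(4))
E
python3 - <<'E'
from look import *
f=np.load("s5.npz"); measure(f["P"],f["Pt"],np.array([.511,-.065]))
E
```

```text
left wall 138 yaw -7.66 mid 0.5131 -0.0095 ends [[0.4373, 0.0007], [0.602, -0.0214]]
top along [-0.0824 -0.0791  0.0782  0.083 ] across [-0.0561 -0.0535  0.0566  0.0572]
side along [-0.0823 -0.0815  0.0784  0.0864] across [-0.0619 -0.0596  0.0573  0.0582]
```

Emit:
drive_tool:
  deltas:
    - {"offset": [0,1,0],"turn": 0}
    - {"offset": [0,2.5,0],"turn": 0}
    - {"offset": [0,4.5,0],"turn": 0}
    - {"offset": [0,6.5,0],"turn": 0}
    - {"offset": [0,8.5,0],"turn": 0}
    - {"offset": [0,10.5,0],"turn": 0}
    - {"offset": [0,12.5,0],"turn": 0}
    - {"offset": [0,14.5,0],"turn": 0}
    - {"offset": [0,16.5,0],"turn": 0}
    - {"offset": [0,18.5,0],"turn": 0}
    - {"offset": [0,20.5,0],"turn": 0}
    - {"offset": [0,22,0],"turn": 0}
    - {"offset": [0,23,0],"turn": 0}
    - {"offset": [0,23.5,0],"turn": 0}
    - {"offset": [0,23.8,0],"turn": 0}
    - {"offset": [0,23.8,0],"turn": 0}

```text
time: 18.8
tcp_pos: [0.5022, 0.1045, -0.0289]
tool_rot: [0.753, 0.658, 0.0, -0.0]
contact_force: [-0.5, 0.8, 0.1]
gripper_width: 0.0854
gripper_force: 0.0
```

```bash
python3 - <<'E'
from look import *
im,imt,P,Pt=cass(); np.savez("s6.npz",im=im,imt=imt,P=P,Pt=Pt); print(manip.get_obs()["tcp_pos"])
measure(P,Pt,np.array([.511,.171]))
# printer front face & left side from side camera
for lo,hi in((.01,.03),(.035,.055)):
    k=(P[...,2]>lo)&(P[...,2]<hi); q=P[k][:,:2]; xp=np.array([.992,-.127]);yp=np.array([.127,.992]);c=np.array([.6925,.157])
    u=(q-c)@xp;w=(q-c)@yp; m=(abs(u)<.08)&(w>.06)&(w<.11); l=q[m&(w>.08)&(abs(u)<.06)]
    v=cv2.fitLine(l.astype(np.float32),cv2.DIST_HUBER,0,.001,.001)[:,0]; print("prn left",len(l),np.degrees(np.arctan(v[1]/v[0])),np.median(w[m&(w>.08)&(abs(u)<.06)]),np.percentile(u[m],[1,99]))
k=abs(P[...,2]-.058)<.008; q=P[k][:,:2]; print("prn top",rect(P*1,*[np.array(cams.camera_model("side")[a]) for a in("intrinsics","R","t")],.048,.07,.058,(.58,.82,.0,.3)))
E
```

```text
[ 0.50245562  0.10432582 -0.0287175 ]
left wall 188 yaw -8.2 mid 0.5292 0.2235 ends [[0.4377, 0.2367], [0.6065, 0.2124]]
top along [-0.0818 -0.0808  0.0818  0.0855] across [-0.0537 -0.049   0.0586  0.0589]
side along [-0.0817 -0.0805  0.0731  0.0861] across [-0.0618 -0.0571  0.0584  0.0593]
prn left 103 -7.2386374 0.09139103713287332 [-0.07773711  0.06463824]
prn left 107 -7.407875 0.09133589156062244 [-0.06741588  0.06667319]
prn top (array([0.69165546, 0.16181927]), array([0.69233473, 0.16147788]), (186.56240844726562, 142.8677978515625), -7.582771301269531)
```

Emit:
drive_tool:
  deltas:
    - {"offset": [0.05,0.4,0],"turn": 0.005}
    - {"offset": [0.1,0.8,0],"turn": 0.01}
    - {"offset": [0.15,1.1,0],"turn": 0.01}
    - {"offset": [0.15,1.3,0],"turn": 0.01}
    - {"offset": [0.15,1.3,0],"turn": 0.01}
    - {"offset": [0.15,1.3,0],"turn": 0.01}

```text
time: 19.65
tcp_pos: [0.5037, 0.1176, -0.029]
tool_rot: [0.75, 0.662, 0.0, -0.0]
contact_force: [1.0, -2.6, 1.2]
gripper_width: 0.0853
gripper_force: 0.9
```

```bash
cat >> look.py <<'E'
XP=np.array([.9918,-.1279]);YP=np.array([.1279,.9918]);PC=np.array([.6925,.157])
def leftw(P,umin=-.27,umax=-.08):
    q=P[(P[...,2]>.006)&(P[...,2]<.02)][:,:2]; u=(q-PC)@XP;w=(q-PC)@YP
    m=(u>umin)&(u<umax)&(w>.03)&(w<.075); u,w=u[m],w[m]
    for _ in range(3):
        p=np.polyfit(u,w,1); r=abs(w-np.polyval(p,u)); g=r<max(2*np.median(r),.0015); u,w=u[g],w[g]
    print("left wall n",len(u),"slope rel printer deg",np.degrees(p[0]).round(2),"w at u=-.2,-.1:",np.polyval(p,[-.2,-.1]).round(4),"u ends",np.percentile(u,[.5,99.5]).round(4))
E
python3 - <<'E'
from look import *
for i in range(2):
    im,imt,P,Pt=cass(); leftw(P)
print(manip.get_obs()["tcp_pos"]); f=np.load("s6.npz"); leftw(f["P"])
E
```

```text
left wall n 243 slope rel printer deg -5.17 w at u=-.2,-.1: [0.0556 0.0466] u ends [-0.2644 -0.0932]
left wall n 248 slope rel printer deg -4.95 w at u=-.2,-.1: [0.055  0.0464] u ends [-0.2639 -0.0937]
[ 0.50312022  0.11764488 -0.0293669 ]
left wall n 116 slope rel printer deg -0.4 w at u=-.2,-.1: [0.0485 0.0478] u ends [-0.262  -0.0922]
```

```bash
python3 - <<'E'
from look import *
im,imt,P,Pt=cass(); np.savez("s7.npz",im=im,imt=imt,P=P,Pt=Pt)
for nm in("s6","s7"):
    f=np.load(nm+".npz")
    A=f["P"]; q=A[(A[...,2]>.006)&(A[...,2]<.02)][:,:2]; u=(q-PC)@XP;w=(q-PC)@YP
    print(nm,"wall",[(round(b,3),int(m.sum()),np.median(w[m]).round(4)) for b in np.arange(-.27,-.08,.02) for m in [(abs(u-b)<.01)&(w>.03)&(w<.07)] if m.sum()])
    for t in("P","Pt"):
        A=f[t]; q=A[(A[...,2]>.019)&(A[...,2]<.036)][:,:2]; u=(q-PC)@XP;w=(q-PC)@YP
        print(nm,t,"top extents w",[(round(b,3),np.percentile(w[m],[1,99]).round(3).tolist()) for b in np.arange(-.26,-.08,.02) for m in [(abs(u-b)<.01)&(w>-.1)&(w<.07)] if m.sum()>5])
show(np.load("s7.npz")["im"],np.load("s7.npz")["imt"],"pics/s7.png",(120,240,160,320),(140,260,140,300))
E
```

```text
s6 wall [(np.float64(-0.27), 22, np.float64(0.0425)), (np.float64(-0.25), 13, np.float64(0.0496)), (np.float64(-0.23), 18, np.float64(0.0484)), (np.float64(-0.21), 19, np.float64(0.0485)), (np.float64(-0.19), 17, np.float64(0.0485)), (np.float64(-0.17), 16, np.float64(0.0488)), (np.float64(-0.15), 26, np.float64(0.0477)), (np.float64(-0.13), 23, np.float64(0.0472)), (np.float64(-0.11), 21, np.float64(0.0467)), (np.float64(-0.09), 9, np.float64(0.0476))]
s6 P top extents w [(np.float64(-0.26), [-0.063, 0.05]), (np.float64(-0.24), [-0.082, 0.05]), (np.float64(-0.22), [-0.066, 0.05]), (np.float64(-0.2), [-0.065, 0.049]), (np.float64(-0.18), [-0.064, 0.049]), (np.float64(-0.16), [-0.067, 0.05]), (np.float64(-0.14), [-0.086, 0.049]), (np.float64(-0.12), [-0.071, 0.049]), (np.float64(-0.1), [-0.066, 0.049])]
s6 Pt top extents w [(np.float64(-0.26), [-0.061, 0.049]), (np.float64(-0.24), [-0.056, 0.049]), (np.float64(-0.22), [-0.073, 0.048]), (np.float64(-0.2), [0.038, 0.049]), (np.float64(-0.18), [0.041, 0.049]), (np.float64(-0.16), [0.043, 0.049]), (np.float64(-0.14), [-0.019, 0.048]), (np
[... 545 characters left out ...]
s w [(np.float64(-0.26), [-0.051, 0.062]), (np.float64(-0.24), [-0.068, 0.062]), (np.float64(-0.22), [-0.053, 0.062]), (np.float64(-0.2), [-0.051, 0.062]), (np.float64(-0.18), [-0.053, 0.062]), (np.float64(-0.16), [-0.054, 0.063]), (np.float64(-0.14), [-0.074, 0.063]), (np.float64(-0.12), [-0.059, 0.063]), (np.float64(-0.1), [-0.053, 0.063])]
s7 Pt top extents w [(np.float64(-0.26), [-0.044, 0.062]), (np.float64(-0.24), [-0.045, 0.062]), (np.float64(-0.22), [-0.065, 0.062]), (np.float64(-0.2), [0.054, 0.061]), (np.float64(-0.18), [0.058, 0.063]), (np.float64(-0.16), [0.057, 0.062]), (np.float64(-0.14), [0.01, 0.063]), (np.float64(-0.12), [-0.038, 0.061]), (np.float64(-0.1), [-0.051, 0.062])]
```

View pics/s7.png

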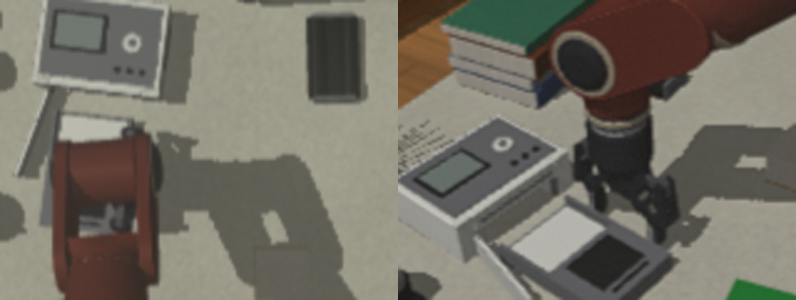

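Both edges show the cassette aligned with the printer: left at w≈+0.062, right at w≈−0.0525. It sits about 4 mm too far left; my line fit was thrown off by card pixels. The view shows the cassette in front of the mouth with its cards in and the cover clear. Next I go to its rear end and push, removing the 4 mm on the run-in.

Emit:
drive_tool:
  deltas:
    - {"offset": [-0.3,-2,0],"turn": 0}
    - {"offset": [-0.5,-4,0],"turn": 0}
    - {"offset": [-0.5,-4,5],"turn": 0}
    - {"offset": [-0.5,-4,10],"turn": 0}
    - {"offset": [-4,0,10],"turn": 0.2}
    - {"offset": [-8,4,10],"turn": 0.36}
    - {"offset": [-11.2,8.3,10],"turn": 0.55}
    - {"offset": [-11.2,8.3,10],"turn": 0.73}
    - {"offset": [-11.2,8.3,10],"turn": 0.91}
    - {"offset": [-11.2,8.3,10],"turn": 1.09}
    - {"offset": [-11.2,8.3,10],"turn": 1.27}
    - {"offset": [-11.2,8.3,10],"turn": 1.45}
    - {"offset": [-11.2,8.3,10],"turn": 1.567}
    - {"offset": [-11.2,8.3,10],"turn": 1.567}
    - {"offset": [-11.2,8.3,10],"turn": 1.567}
    - {"offset": [-11.2,8.3,6],"turn": 1.567}
    - {"offset": [-11.2,8.3,2],"turn": 1.567}
    - {"offset": [-11.2,8.3,0],"turn": 1.567}
    - {"offset": [-11.2,8.3,0],"turn": 1.567}

```text
time: 22.32
tcp_pos: [0.3895, 0.1998, -0.0309]
tool_rot: [0.065, 0.998, -0.001, -0.002]
contact_force: [0.4, -0.2, 0.0]
gripper_width: 0.0853
gripper_force: 0.0
```

```bash
cat >> look.py <<'E'
def ext():
    im,imt,P,Pt=cass()
    for nm,A in(("side",P),("top",Pt)):
        q=A[(A[...,2]>.017)&(A[...,2]<.036)][:,:2]; u=(q-PC)@XP;w=(q-PC)@YP
        print(nm,"w",[(round(b,3),np.percentile(w[m],[1,99]).round(4).tolist()) for b in np.arange(-.25,-.08,.03) for m in [(abs(u-b)<.012)&(w>-.075)&(w<.07)] if m.sum()>8])
        print(nm,"u",[(round(b,3),np.percentile(u[m],[1,99]).round(4).tolist()) for b in np.arange(-.04,.05,.02) for m in [(abs(w-b)<.01)&(u>-.3)&(u<-.07)] if m.sum()>8])
    o=manip.get_obs(); p=o["tcp_pos"][:2]-PC; q=o["tool_rot"]; print("tool u,w",(p@XP).round(4),(p@YP).round(4),"z",o["tcp_pos"][2].round(4),"yaw rel deg",(np.degrees(2*np.arctan2(q[1],q[0]))+7.35-180).round(2),"F",o["contact_force"].round(1))
    return im,imt,P,Pt
E
python3 - <<'E'
from look import *
ext()
E
```

```text
side w [(np.float64(-0.25), [0.0172, 0.0626]), (np.float64(-0.22), [-0.0364, 0.0622]), (np.float64(-0.19), [-0.0518, 0.0623]), (np.float64(-0.16), [-0.0535, 0.0625]), (np.float64(-0.13), [-0.054, 0.063]), (np.float64(-0.1), [-0.0535, 0.0623])]
side u [(np.float64(-0.04), [-0.2992, -0.095]), (np.float64(-0.02), [-0.2374, -0.106]), (np.float64(0.0), [-0.2629, -0.1083]), (np.float64(0.02), [-0.2412, -0.1018]), (np.float64(0.04), [-0.2629, -0.1152])]
top w [(np.float64(-0.25), [-0.0526, 0.0616]), (np.float64(-0.22), [-0.0514, 0.0621]), (np.float64(-0.19), [-0.0519, 0.0606]), (np.float64(-0.16), [-0.0517, 0.063]), (np.float64(-0.13), [-0.0521, 0.0623]), (np.float64(-0.1), [-0.0505, 0.0626])]
top u [(np.float64(-0.04), [-0.2637, -0.1055]), (np.float64(-0.02), [-0.2646, -0.1078]), (np.float64(0.0), [-0.2632, -0.1059]), (np.float64(0.02), [-0.2495, -0.116]), (np.float64(0.04), [-0.2622, -0.1001])]
tool u,w -0.3037 0.0048 z -0.0285 yaw rel deg -0.06 F [-0.2 -0.1  0.3]
```

Emit:
drive_tool:
  deltas:
    - {"offset": [1.2,-0.15,0],"turn": 0}
    - {"offset": [2.2,-0.28,0],"turn": 0}
    - {"offset": [2.8,-0.36,0],"turn": 0}
    - {"offset": [3.2,-0.48,0],"turn": 0}
    - {"offset": [3.7,-0.64,0],"turn": 0}
    - {"offset": [4.2,-0.8,0],"turn": 0}
    - {"offset": [4.6,-0.93,0],"turn": 0}
    - {"offset": [4.9,-1.04,0],"turn": 0}
    - {"offset": [5.1,-1.1,0],"turn": 0}
    - {"offset": [5.1,-1.1,0],"turn": 0}

```text
time: 23.68
tcp_pos: [0.4427, 0.1891, -0.0293]
tool_rot: [0.064, 0.998, -0.0, 0.0]
contact_force: [-0.2, 0.5, 0.2]
gripper_width: 0.0855
gripper_force: 0.5
```

```bash
python3 - <<'E'
from look import *
ext()
E
```

```text
side w [(np.float64(-0.25), [-0.0464, 0.0569]), (np.float64(-0.22), [-0.0538, 0.0578]), (np.float64(-0.19), [0.0107, 0.0584]), (np.float64(-0.16), [-0.0412, 0.0579]), (np.float64(-0.13), [-0.0565, 0.0579]), (np.float64(-0.1), [-0.0578, 0.0579])]
side u [(np.float64(-0.04), [-0.2629, -0.1068]), (np.float64(-0.02), [-0.2425, -0.0892]), (np.float64(0.0), [-0.2419, -0.0839]), (np.float64(0.02), [-0.2416, -0.0799]), (np.float64(0.04), [-0.2637, -0.082])]
top w [(np.float64(-0.22), [-0.0567, 0.0537]), (np.float64(-0.19), [-0.0562, 0.056]), (np.float64(-0.16), [-0.0559, 0.0566]), (np.float64(-0.13), [-0.0572, 0.0571]), (np.float64(-0.1), [-0.0574, 0.0568])]
top u [(np.float64(-0.04), [-0.2406, -0.0839]), (np.float64(-0.02), [-0.2283, -0.0814]), (np.float64(0.0), [-0.1988, -0.0794]), (np.float64(0.02), [-0.1953, -0.0805]), (np.float64(0.04), [-0.2046, -0.0764])]
tool u,w -0.2519 -0.0001 z -0.0292 yaw rel deg -0.03 F [-1.   1.   0.5]
```

Emit:
drive_tool:
  deltas:
    - {"offset": [0.6,-0.08,0],"turn": 0}
    - {"offset": [1.3,-0.17,0],"turn": 0}
    - {"offset": [2.0,-0.26,0],"turn": 0}
    - {"offset": [2.8,-0.36,0],"turn": 0}
    - {"offset": [3.6,-0.46,0],"turn": 0}
    - {"offset": [4.4,-0.57,0],"turn": 0}
    - {"offset": [5.2,-0.67,0],"turn": 0}
    - {"offset": [6.0,-0.77,0],"turn": 0}
    - {"offset": [6.6,-0.85,0],"turn": 0}
    - {"offset": [7.0,-0.9,0],"turn": 0}
    - {"offset": [7.3,-0.94,0],"turn": 0}
    - {"offset": [7.5,-0.97,0],"turn": 0}
    - {"offset": [7.5,-0.97,0],"turn": 0}

```text
time: 25.4
tcp_pos: [0.5178, 0.1797, -0.0289]
tool_rot: [0.064, 0.998, 0.0, 0.0]
contact_force: [-2.3, -1.1, -0.3]
gripper_width: 0.0854
gripper_force: 0.8
```

```bash
python3 - <<'E'
from look import *
ext()
E
```

```text
side w [(np.float64(-0.19), [-0.0571, 0.0558]), (np.float64(-0.16), [-0.0514, 0.0578]), (np.float64(-0.13), [-0.0125, 0.0586]), (np.float64(-0.1), [-0.0195, 0.0587])]
side u [(np.float64(-0.04), [-0.1884, -0.0741]), (np.float64(-0.02), [-0.1662, -0.0764]), (np.float64(0.0), [-0.1666, -0.0749]), (np.float64(0.02), [-0.1661, -0.0755]), (np.float64(0.04), [-0.1876, -0.0759])]
top w [(np.float64(-0.16), [-0.0566, -0.0303]), (np.float64(-0.13), [-0.0567, 0.0541]), (np.float64(-0.1), [-0.0567, 0.0574])]
top u [(np.float64(-0.04), [-0.1611, -0.0776]), (np.float64(-0.02), [-0.1389, -0.075]), (np.float64(0.0), [-0.11, -0.0733]), (np.float64(0.02), [-0.1107, -0.0726]), (np.float64(0.04), [-0.1161, -0.0725])]
tool u,w -0.1761 0.0001 z -0.029 yaw rel deg -0.02 F [-1.   0.2 -0.4]
```

Emit:
drive_tool:
  deltas:
    - {"offset": [0.1,-0.01,0],"turn": 0}
    - {"offset": [0.2,-0.03,0],"turn": 0}
    - {"offset": [0.3,-0.04,0],"turn": 0}
    - {"offset": [0.4,-0.05,0],"turn": 0}
    - {"offset": [0.45,-0.06,0],"turn": 0}
    - {"offset": [0.45,-0.06,0],"turn": 0}

```text
time: 26.25
tcp_pos: [0.522, 0.1791, -0.029]
tool_rot: [0.064, 0.998, 0.0, 0.0]
contact_force: [-4.6, 1.7, 3.1]
gripper_width: 0.0853
gripper_force: 2.4
```

Emit:
drive_tool:
  deltas:
    - {"offset": [0.1,-0.01,0],"turn": 0}
    - {"offset": [0.2,-0.03,0],"turn": 0}
    - {"offset": [0.2,-0.03,0],"turn": 0}

```text
time: 26.62
tcp_pos: [0.5241, 0.1788, -0.029]
tool_rot: [0.064, 0.998, 0.0, 0.0]
contact_force: [-4.1, 0.7, 3.2]
gripper_width: 0.0853
gripper_force: 2.2
```

Emit:
drive_tool:
  deltas:
    - {"offset": [0.1,-0.01,0],"turn": 0}
    - {"offset": [0.2,-0.03,0],"turn": 0}
    - {"offset": [0.2,-0.03,0],"turn": 0}

```text
time: 27.0
tcp_pos: [0.5258, 0.1785, -0.0291]
tool_rot: [0.064, 0.998, 0.0, -0.0]
contact_force: [-5.8, 1.2, 3.3]
gripper_width: 0.0856
gripper_force: 2.7
```

```bash
python3 - <<'E'
from look import *
ext()
E
```

```text
side w [(np.float64(-0.19), [-0.0483, 0.0487]), (np.float64(-0.16), [-0.0458, 0.0573]), (np.float64(-0.13), [-0.0565, 0.0582]), (np.float64(-0.1), [0.0251, 0.059])]
side u [(np.float64(-0.04), [-0.1794, -0.1389]), (np.float64(-0.02), [-0.1586, -0.0714]), (np.float64(0.0), [-0.1584, -0.0711]), (np.float64(0.02), [-0.1589, -0.0707]), (np.float64(0.04), [-0.1803, -0.0704])]
top w [(np.float64(-0.16), [-0.0565, -0.0356]), (np.float64(-0.13), [-0.0569, -0.0233]), (np.float64(-0.1), [-0.0566, 0.0576])]
top u [(np.float64(-0.04), [-0.154, -0.0709]), (np.float64(-0.02), [-0.1384, -0.0721]), (np.float64(0.0), [-0.0993, -0.0708]), (np.float64(0.02), [-0.1011, -0.0709]), (np.float64(0.04), [-0.1068, -0.0711])]
tool u,w -0.1681 -0.0 z -0.0291 yaw rel deg -0.03 F [-4.6  0.5  3.9]
```

Emit:
drive_tool:
  deltas:
    - {"offset": [0.1,-0.01,0],"turn": 0}
    - {"offset": [0.2,-0.03,0],"turn": 0}
    - {"offset": [0.3,-0.04,0],"turn": 0}
    - {"offset": [0.3,-0.04,0],"turn": 0}

```text
time: 27.6
tcp_pos: [0.5255, 0.1785, -0.0295]
tool_rot: [0.064, 0.998, -0.0, -0.004]
contact_force: [-16.1, 1.8, 11.3]
gripper_width: 0.0853
gripper_force: 7.8
```

```bash
python3 - <<'E'
from look import *
ext()
E
```

```text
side w [(np.float64(-0.19), [-0.0472, 0.0499]), (np.float64(-0.16), [-0.0451, 0.0573]), (np.float64(-0.13), [-0.056, 0.0588]), (np.float64(-0.1), [0.0241, 0.0573])]
side u [(np.float64(-0.04), [-0.1789, -0.1136]), (np.float64(-0.02), [-0.1585, -0.0702]), (np.float64(0.0), [-0.1592, -0.071]), (np.float64(0.02), [-0.158, -0.0704]), (np.float64(0.04), [-0.1796, -0.0712])]
top w [(np.float64(-0.16), [-0.0566, -0.0375]), (np.float64(-0.13), [-0.0569, -0.0232]), (np.float64(-0.1), [-0.0563, 0.0571])]
top u [(np.float64(-0.04), [-0.1535, -0.0704]), (np.float64(-0.02), [-0.1383, -0.0704]), (np.float64(0.0), [-0.097, -0.0703]), (np.float64(0.02), [-0.097, -0.0709]), (np.float64(0.04), [-0.103, -0.0704])]
tool u,w -0.1684 -0.0001 z -0.0295 yaw rel deg -0.03 F [-14.9   1.2  12.7]
```

The force rose to 16 N with no further motion, so the cassette is home against the stop. I back straight off, lift and take a last look.

Emit:
drive_tool:
  deltas:
    - {"offset": [-0.3,0.04,0],"turn": 0}
    - {"offset": [-0.8,0.1,0],"turn": 0}
    - {"offset": [-2,0.26,0],"turn": 0}
    - {"offset": [-5,0.64,0],"turn": 0}
    - {"offset": [-7,0.9,3],"turn": 0}
    - {"offset": [-7,0.9,8],"turn": 0}
    - {"offset": [-7,0.9,14],"turn": 0}
    - {"offset": [-7,-4,20],"turn": 0}
    - {"offset": [-7,-10,20],"turn": 0}
    - {"offset": [-7,-16,20],"turn": 0}
    - {"offset": [-7,-22,20],"turn": 0}
    - {"offset": [-7,-28,20],"turn": 0}
    - {"offset": [-7,-34,20],"turn": 0}
    - {"offset": [-7,-40,20],"turn": 0}
    - {"offset": [-7,-40,20],"turn": 0}
    - {"offset": [-7,-40,20],"turn": 0}

```text
time: 29.7
tcp_pos: [0.4586, -0.2217, 0.1706]
tool_rot: [0.065, 0.998, 0.0, -0.0]
contact_force: [0.4, 0.6, -0.2]
gripper_width: 0.0851
gripper_force: 0.0
```

```bash
python3 - <<'E'
from look import *
im,imt,P,Pt=ext(); show(im,imt,"pics/s9.png",(105,255,130,330),(120,270,100,300))
a=np.load("top0.npz")["im"].astype(int); 
q=P[(P[...,2]>.012)&(P[...,2]<.03)][:,:2]; u=(q-PC)@XP;w=(q-PC)@YP; m=(u>-.21)&(u<-.08)&(w>.068)&(w<.12); p=np.polyfit(u[m],w[m],1); print("cover",m.sum(),1.5708+np.arctan(-p[0]))
E
```

```text
side w [(np.float64(-0.16), [-0.0579, 0.058]), (np.float64(-0.13), [-0.0568, 0.0583]), (np.float64(-0.1), [-0.0563, 0.0573])]
side u [(np.float64(-0.04), [-0.1586, -0.0705]), (np.float64(-0.02), [-0.1588, -0.071]), (np.float64(0.0), [-0.1583, -0.0724]), (np.float64(0.02), [-0.1577, -0.0712]), (np.float64(0.04), [-0.158, -0.0706])]
top w [(np.float64(-0.16), [-0.0567, 0.0566]), (np.float64(-0.13), [-0.0567, 0.0571]), (np.float64(-0.1), [-0.0559, 0.057])]
top u [(np.float64(-0.04), [-0.1585, -0.0709]), (np.float64(-0.02), [-0.1588, -0.0721]), (np.float64(0.0), [-0.1593, -0.0714]), (np.float64(0.02), [-0.1585, -0.0704]), (np.float64(0.04), [-0.159, -0.0712])]
tool u,w -0.1833 -0.4046 z 0.1707 yaw rel deg 0.06 F [ 0.8  0.1 -0.5]
cover 71 1.798413294124027
```

View pics/s9.png

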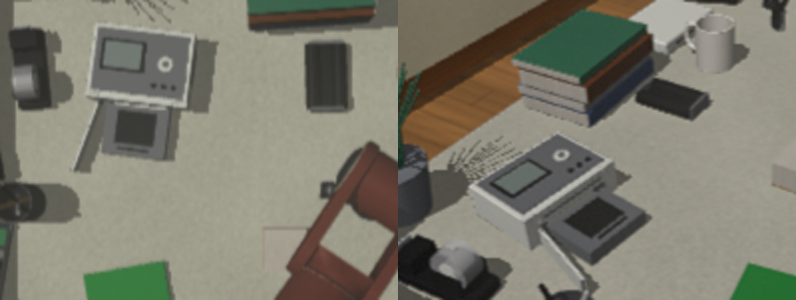

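The last view shows the cassette squarely in the mouth, with its rear edge at top crop (105-168,155) at an even depth. The cover is open at 1.80 rad with its edge at (78,170), and the bystanders are in place.

```bash
python3 -c "
from station import manip
print(manip.sign_off())"
```

```text
the job is handed in; nothing more can be done
None
```

The job is handed in: the cover stands open at about 1.80 rad, and the loaded cassette is straight in the mouth and home against the stop. The cards were still in it as it entered, the other things on the desk look undisturbed, and it took about 30 of the 64 s.

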